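# Open the opposite bay of the sliding-lid tray and store the key fob

### The arm

A 7-joint arm with a two-finger parallel gripper is mounted at the origin on a cart in front of the work surface, level with it; the furniture and walls round the work are solid. World frame = base frame: x ahead of the robot, y to its left, z up, the work surface at z = 0. Lengths are in m, angles in rad, forces in N, time in s.
With the tool pointing down it reaches from about 0.4 to 0.9 m from the base axis. Payload 5.5 kg.
Tool frame: the origin (TCP) lies on the centre line of the jaws, within the pads' length; the fingertips stand ctrl.nose_length ahead of it and the grasp point (between the pads) lies 5 mm behind it (ctrl.nose_length is the distance from the TCP to the fingertips, in m); z points along the fingers, y is the line along which they close (so a half turn about z gives the same grasp; the last joint's range is limited). The gripper opens to 85 mm and grips with 20 to 120 N. Pads are 22 mm wide; open, the fingers measure 114 mm over their backs; the gripper's body (76 mm by 85 mm) begins 54 mm behind the grasp point. The pads swing forward as they close: fully open they stand 13 mm farther back than shut.
Start: joints at [-0.861, 0.501, -0.427, 1.55, 0.221, 1.138, -0.21], TCP at [0.281, 0.586, 0.245] pointing down, gripper open.
Joint ranges: [-2.88, 2.88], [-0.31, 2.03], [-1.54, 1.56], [0.2, 2.42], [-1.41, 4.55], [0.19, 2.02], [-2.57, 2.57]. Speed limits (rad/s): [2.57, 2.57, 3.14, 3.14, 3.14, 3.14, 3.14].

### API

Orientations are given as [roll, pitch, yaw] about the fixed x, y, z axes, in that order (R = Rz(yaw) Ry(pitch) Rx(roll)).
In Python, from cell import ctrl gives the robot as it stands. The module is installed in compiled form; this text tells all that it offers.
- The arm moves only by the shell command python3 -m crank 'ROWS' [FORCE]. ROWS is JSON, a list of rows, each an object of numbers: "dx", "dy", "dz": the shift along the tool's x, y, z in units of 40 mm (1.0 is 40 mm); "wx", "wy", "wz": the turn, a rotation vector about the tool's x, y, z in units of 5 degrees (1.0 is 5 degrees); "fingers": the finger opening in mm, from 0 to 85.4. A call has 1 to 20 rows; each row is the pose to reach, as a shift and turn from the pose commanded when the call began, along the tool's axes at that moment; what a row does not reach only later rows make up. A row lasts 1/12 s, in which the tool goes at most 41.7 mm and 7.16 degrees, less where a joint would pass 70% of its speed; a pose out of reach is approached as far as the arm can. A call with a gripper value outside its range is refused whole. The fingers move at their own pace and stop on an object; FORCE is the grip in N (left out, the last holds). Time passes only in rows, so rows that repeat a pose let the fingers close. It gives the time, the measured TCP pose, the force, the opening and the grip force at its end, in the units of the state.
- ctrl.sense(): the state, without advancing time (a new reading comes with each control period).
- ctrl.camera(name): name is "scene" or "side" or "wrist"; returns a dict with "image" (384x512x3 uint8, blue, green, red), "fovy" (degrees; the focal length in pixels is half the picture's height over the tangent of half this angle, whatever the lens; pixels are square), "cx", "cy" (the principal point, pixels), "world_to_cam" (4x4, takes a point from world to camera coordinates). Camera axes: x right, y up, looking along -z (the intrinsics and any distortion apply to the point x, -y, -z); pixel columns grow to the right and rows downward; lengths in m; the calibration is good to about 2 mm. A picture is of the moment at which its call begins. There is no depth.
- ctrl.finish_job(): hands the job in; it is judged then, once.
The state is a dict: "time_s": time; "q": joint angles; "joint_vel": joint speeds; "effort": joint torques, N m; "ee_pos": TCP position; "orientation": TCP orientation; "wrist_force": force on the tool from outside, world axes, zero at the start; "moment": the same for the moment, N m; "finger_gap": opening from 0.0 (shut) to 1.0 (fully open); "grasp_force": force on a finger pad.
Only numpy, scipy, OpenCV 4.12 (cv2) and the standard library are available. Lean on these libraries where they do the work, as an engineer would, in place of code of your own. Each camera call takes 0.05 s, during which the arm holds its last target. There are 200 camera calls.

### The job

The small wooden sorting tray has four bays and three sliding lids, each with a knob. Slide the lids one at a time into the empty place, without lifting them out and without moving the lid with the round tower knob, which is freshly glued, until the bay diagonally opposite the one now open lies open, each lid you moved pushed right over into its new corner. Then lay the wooden key fob flat in that bay and leave everything else on the table alone.

Things in the scene. Friction and masses are not known exactly. Their poses are not given: they have to be found in the camera images.
- tray: Fixed square wooden tray roughly square to the table, 150 x 150 mm, rim 28 mm high and 8 mm thick, opening inside 134 x 134 mm. Origin: centre of its underside; x, y parallel to its sides. Four lid places centred at tray x, y = +-34 mm, 6 mm of total play along a row; lids slide on ledges 5 mm wide (10 mm between bays), 20 mm above the table. Below each place an open-topped bay 57 x 57 mm, floor 6 mm above the table.
- empty_place (a point): Centre of the lid place that is empty at first, at ledge height: tray (-34, -34) mm, 20 mm above the table. Diagonally opposite it, at tray (+34, +34), lies the block lid; beside it, at (+34, -34) and (-34, +34), lie the house lid and the tower lid, either way round.
- house_tile: Loose sliding lid, 64 x 64 mm with rounded corners, 10 mm thick, 0.12 kg, with a knob shaped as a small house in its middle: walls 22 mm (lid x) by 24 mm (lid y), upright for 34 mm above the lid, then a gable roof 12 mm high, up to 28 mm wide. Origin: centre of the lid's underside; sides parallel to its x and y.
- tower_tile: Loose sliding lid of the same size with a knob shaped as a round tower: 23 mm diameter, 34 mm above the lid, then a pointed cone roof 18 mm high, 30 mm wide. Freshly glued: must stay in its place. Origin: centre of the lid's underside.
- block_tile: Loose sliding lid of the same size with a plain flat-topped square knob, 24 x 24 mm, 34 mm above the lid. Origin: centre of the lid's underside; sides parallel to its x and y.
- fob: Loose flat wooden key fob with round ends, 20 mm (x) by 50 mm (y), 8 mm thick, 0.02 kg, lying flat on the table right of the tray. Origin: centre of its underside.
- goal_bay (a point): Centre of the floor of the bay to be opened and filled (tray x, y = +33.5, +33.5 mm, 6 mm above the table), under the block lid at the start.
- jar: Bystander: turned wooden jar, 47 mm diameter, 73 mm high. Origin: centre of its underside.
- sanding_block: Bystander: cork sanding block 39 x 65 x 28 mm. Origin: centre of its underside.
- tape: Bystander: roll of tape lying flat, 104 mm across, 25 mm high. Origin: centre of its underside.
Not all that is in view belongs to the job. Leave any yellow look-alike of the house_tile alone.

How it is judged:
On the way, in this order (a step that is already met when the one before it is completed fails the run):
1. the house lid is slid over into the corner that was empty at first (its centre within about 10 mm of as far as it goes both ways) (x of house_tile in the frame of tray below -0.025 m and y of house_tile in the frame of tray below -0.025 m), for 0.2 s.
2. the block lid is slid over into the place that the house lid left, so that the opposite bay lies open (all of step 1 and ((x of block_tile in the frame of tray above 0.025 m and y of block_tile in the frame of tray below -0.025 m) or (x of block_tile in the frame of tray below -0.025 m and y of block_tile in the frame of tray above 0.025 m))), for 0.2 s.
At the end, for the whole second after the job is handed in: House lid in the corner first empty, block lid in the house lid's former place (centres over 25 mm from the tray's middle lines), all lids flat (raised under 2 mm); key fob flat (0.2 rad) on the floor of the bay thus opened, within 20 mm of its centre; all at rest (all of step 2 and z of each of house_tile, tower_tile, block_tile in the frame of tray below 0.022 m and horizontal distance between fob and goal_bay below 0.02 m and z of fob in the frame of tray below 0.016 m and (angle between fob's own z axis and vertical below 0.2 rad or angle between fob's own z axis and vertical above 2.94 rad) and linear speed of each of fob, house_tile, block_tile below 0.02 m/s); the robot touches nothing.
It fails at once if a lid is lifted out of the tray (its underside over 10 mm above the ledges) (z of any of house_tile, tower_tile, block_tile in the frame of tray above 0.03 m).
It fails at once if the tower lid is moved by more than 12 mm (distance of tower_tile from where it was at the start of the episode above 0.012 m).
It fails at once if the jar, the sanding block or the tape roll is moved by more than 20 mm (distance of any of jar, sanding_block, tape from where it was at the start of the episode above 0.02 m).
It also fails if it takes over 61 s, if anything falls off the work surface, if the arm or the gripper's body presses on something with over 40 N, if the wrist force passes 120 N, or if a joint passes its speed limit or range.

## Working session

There is one attempt and no reset: what is moved stays moved. The work goes in short steps, Python scripts to look and compute and a shell command to move; the robot and the scene stay as the last step left them, time stands still between calls to the robot, and variables do not carry over. Pictures are saved under pics/ and viewed, at most 12 in all, crops included, and the job is handed in when it is done.

```bash
mkdir -p pics
python3 - <<'E'
from cell import ctrl
import cv2,numpy as np
s=ctrl.sense();print({k:np.round(v,3) for k,v in s.items()},ctrl.nose_length)
for n in("scene","side","wrist"):
    c=ctrl.camera(n);cv2.imwrite(f"pics/{n}0.png",c["image"]);print(n,c.keys(),c["fovy"],c["cx"],c["cy"],np.round(c["world_to_cam"],3).tolist())
a=[cv2.imread(f"pics/{n}0.png") for n in("scene","side")]
E
```

```text
{'time_s': np.float64(0.0), 'q': array([-0.861,  0.502, -0.427,  1.551,  0.221,  1.138, -0.21 ]), 'joint_vel': array([ 0.001,  0.001,  0.001, -0.002,  0.001, -0.001, -0.   ]), 'effort': array([ 0.0000e+00, -5.6952e+01, -5.8160e+00, -2.8094e+01,  1.1000e-02,
        1.2000e-02,  0.0000e+00]), 'ee_pos': array([0.281, 0.586, 0.244]), 'orientation': array([-3.14 , -0.   ,  2.695]), 'wrist_force': array([ 1.46 , -0.498, -0.61 ]), 'moment': array([0.08 , 0.031, 0.038]), 'grasp_force': np.float64(0.0), 'finger_gap': np.float64(1.002)} 0.014
scene dict_keys(['image', 'fovy', 'cx', 'cy', 'world_to_cam']) 44.446129163199885 257.0884884265968 179.66667761086012 [[0.606, -0.796, 0.018, -0.254], [0.348, 0.285, 0.893, -0.214], [-0.716, -0.535, 0.45, -1.353], [0.0, 0.0, 0.0, 1.0]]
side dict_keys(['image', 'fovy', 'cx', 'cy', 'world_to_cam']) 45.27395174686232 252.02768058946924 194.26464956868176 [[-0.96, 0.28, 0.023, 0.468], [-0.145, -0.564, 0.813, 0.055], [0.241, 0.777, 0.582, -1.893], [0.0, 0.0, 0.0, 1.0]]
wrist dict_keys(['image', 'fovy', 'cx', 'cy', 'world_to_cam']) 67.77136769807649 253.85359306673936 192.30656687277607 [[0.433, 0.902, -0.002, -0.649], [-0.87, 0.417, -0.262, 0.034], [-0.235, 0.115, 0.965, -0.378], [0.0, 0.0, 0.0, 1.0]]
```

View pics/scene0.png

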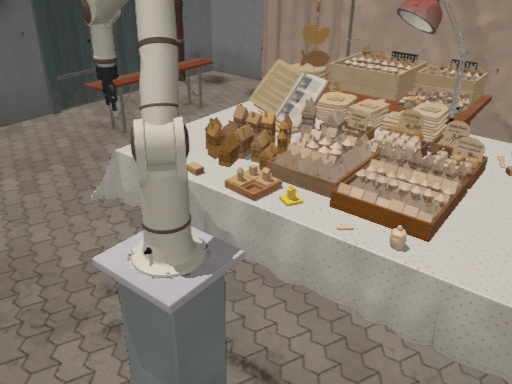

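View pics/side0.png

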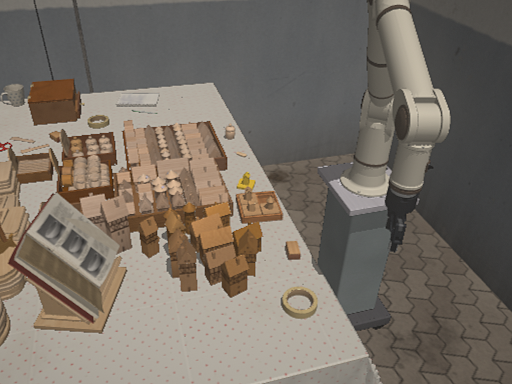

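The scene view shows the tray at about (253,182), the yellow look-alike at (291,197), the fob at (345,227), the jar at (398,238) and the sanding block at (195,168). In the side view the tray is at (261,206), the yellow lid at (246,181), the fob at (241,154) and the tape at (300,302).

```bash
cat > h.py <<'E'
import numpy as np,cv2
from cell import ctrl
def fl(c): return c["image"].shape[0]/2/np.tan(np.radians(c["fovy"])/2)
def ray(c,px,z):
    f=fl(c);M=np.array(c["world_to_cam"]);R,t=M[:3,:3],M[:3,3]
    d=R.T@np.array([(px[0]-c["cx"])/f,-(px[1]-c["cy"])/f,-1]);o=-R.T@t
    return o+d*(z-o[2])/d[2]
def proj(c,p):
    M=np.array(c["world_to_cam"]);q=M[:3,:3]@np.asarray(p)+M[:3,3];f=fl(c)
    return np.array([c["cx"]-f*q[0]/q[2],c["cy"]+f*q[1]/q[2]])
def toolvec(dw):  # world shift -> tool units of 40 mm
    from scipy.spatial.transform import Rotation as R
    return R.from_euler('xyz',ctrl.sense()["orientation"]).inv().apply(dw)/0.04
E
python3 - <<'E'
from h import *
a=ctrl.camera("scene");b=ctrl.camera("side")
for n,p,q,z in[("tray",(253,182),(261,206),.02),("yellow",(291,197),(246,185),.01),("fob",(345,227),(241,154),.008),("jar",(398,246),(230,136),0),("sand",(195,168),(293,250),.014)]:
    print(n,ray(a,p,z).round(3),ray(b,q,z).round(3))
print("tape",ray(b,(300,302),.012).round(3))
A=cv2.resize(a["image"][145:215,210:310],None,fx=7,fy=7,interpolation=cv2.INTER_CUBIC)[:300*2]
B=cv2.resize(b["image"][165:230,220:300],None,fx=7,fy=7,interpolation=cv2.INTER_CUBIC)
cv2.imwrite("pics/cs.png",cv2.resize(np.vstack([cv2.resize(A,(560,392))[:, :],cv2.resize(B,(560,455))]),(400,600)))
E
```

```text
tray [0.483 0.067 0.02 ] [0.477 0.08  0.02 ]
yellow [ 0.491 -0.095  0.01 ] [ 0.49 -0.08  0.01]
fob [ 0.438 -0.335  0.008] [ 0.445 -0.321  0.008]
jar [ 0.455 -0.504  0.   ] [ 0.449 -0.507  0.   ]
sand [0.444 0.324 0.014] [0.444 0.33  0.014]
tape [0.501 0.543 0.012]
```

View pics/cs.png

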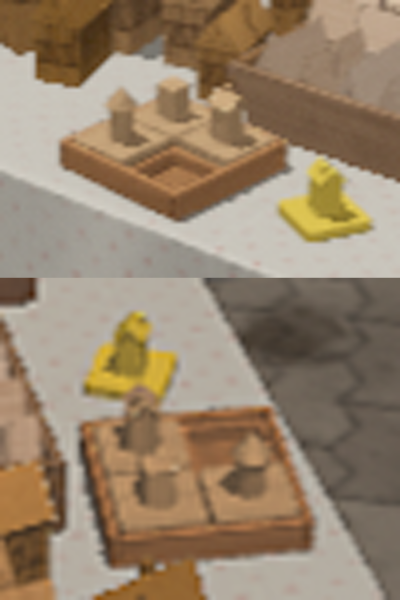

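Run:
```python
from h import *
from scipy.spatial.transform import Rotation as R
c=ctrl.camera("wrist");M=np.array(c["world_to_cam"]);o=-M[:3,:3].T@M[:3,3];s=ctrl.sense()
T=R.from_euler('xyz',s["orientation"]).inv()
print(T.apply(o-s["ee_pos"]).round(3),T.apply(-M[2,:3]).round(3))
print(toolvec(np.array([.44,.07,.245])-s["ee_pos"]).round(2))
```

```text
[ 0.066 -0.    -0.128] [-0.262 -0.001  0.965]
[-9.16 -9.91  0.  ]
```

```bash
python3 -m crank '[{"dx":-9.16,"dy":-9.91,"wz":12.9},{"dx":-9.16,"dy":-9.91,"wz":12.9},{"dx":-9.16,"dy":-9.91,"wz":12.9},{"dx":-9.16,"dy":-9.91,"wz":12.9},{"dx":-9.16,"dy":-9.91,"wz":12.9},{"dx":-9.16,"dy":-9.91,"wz":12.9},{"dx":-9.16,"dy":-9.91,"wz":12.9},{"dx":-9.16,"dy":-9.91,"wz":12.9},{"dx":-9.16,"dy":-9.91,"wz":12.9},{"dx":-9.16,"dy":-9.91,"wz":12.9},{"dx":-9.16,"dy":-9.91,"wz":12.9},{"dx":-9.16,"dy":-9.91,"wz":12.9},{"dx":-9.16,"dy":-9.91,"wz":12.9},{"dx":-9.16,"dy":-9.91,"wz":12.9},{"dx":-9.16,"dy":-9.91,"wz":12.9},{"dx":-9.16,"dy":-9.91,"wz":12.9},{"dx":-9.16,"dy":-9.91,"wz":12.9}]'
python3 - <<'E'
from h import *
c=ctrl.camera("wrist");cv2.imwrite("pics/w1.png",c["image"]);s=ctrl.sense();print(s["ee_pos"],s["orientation"],s["q"].round(2))
E
```

```text
[0.28075925 0.58608035 0.24505528] [-3.14115339e+00 -6.61291701e-05  2.69487647e+00] [-0.86  0.5  -0.43  1.55  0.22  1.14 -0.21]schema error: expected keys dx, dy, dz, wx, wy, wz, fingers
```

View pics/w1.png

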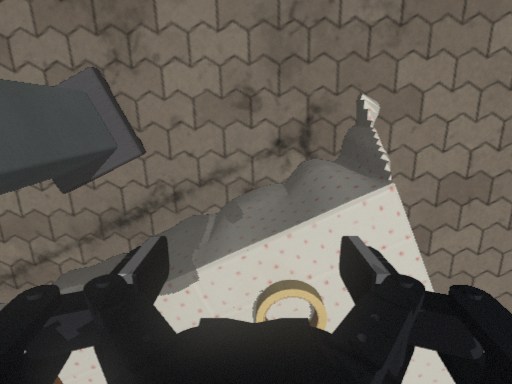

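The arm hasn't moved, because every row needs all the keys. This view shows the tape at (290,305) and the fingers at the lower left and right.

```bash
python3 -m crank '[{"dx":-9.16,"dy":-9.91,"dz":0,"wx":0,"wy":0,"wz":12.9,"fingers":85},{"dx":-9.16,"dy":-9.91,"dz":0,"wx":0,"wy":0,"wz":12.9,"fingers":85},{"dx":-9.16,"dy":-9.91,"dz":0,"wx":0,"wy":0,"wz":12.9,"fingers":85},{"dx":-9.16,"dy":-9.91,"dz":0,"wx":0,"wy":0,"wz":12.9,"fingers":85},{"dx":-9.16,"dy":-9.91,"dz":0,"wx":0,"wy":0,"wz":12.9,"fingers":85},{"dx":-9.16,"dy":-9.91,"dz":0,"wx":0,"wy":0,"wz":12.9,"fingers":85},{"dx":-9.16,"dy":-9.91,"dz":0,"wx":0,"wy":0,"wz":12.9,"fingers":85},{"dx":-9.16,"dy":-9.91,"dz":0,"wx":0,"wy":0,"wz":12.9,"fingers":85},{"dx":-9.16,"dy":-9.91,"dz":0,"wx":0,"wy":0,"wz":12.9,"fingers":85},{"dx":-9.16,"dy":-9.91,"dz":0,"wx":0,"wy":0,"wz":12.9,"fingers":85},{"dx":-9.16,"dy":-9.91,"dz":0,"wx":0,"wy":0,"wz":12.9,"fingers":85},{"dx":-9.16,"dy":-9.91,"dz":0,"wx":0,"wy":0,"wz":12.9,"fingers":85},{"dx":-9.16,"dy":-9.91,"dz":0,"wx":0,"wy":0,"wz":12.9,"fingers":85},{"dx":-9.16,"dy":-9.91,"dz":0,"wx":0,"wy":0,"wz":12.9,"fingers":85},{"dx":-9.16,"dy":-9.91,"dz":0,"wx":0,"wy":0,"wz":12.9,"fingers":85},{"dx":-9.16,"dy":-9.91,"dz":0,"wx":0,"wy":0,"wz":12.9,"fingers":85},{"dx":-9.16,"dy":-9.91,"dz":0,"wx":0,"wy":0,"wz":12.9,"fingers":85},{"dx":-9.16,"dy":-9.91,"dz":0,"wx":0,"wy":0,"wz":12.9,"fingers":85}]' 20
python3 - <<'E'
from h import *
c=ctrl.camera("wrist");cv2.imwrite("pics/w2.png",c["image"]);s=ctrl.sense();print(s["ee_pos"],s["orientation"],s["q"].round(2))
E
```

```text
time_s: 1.85
ee_pos: [0.4396, 0.072, 0.2453]
orientation: [-3.141, -0.0, 1.572]
wrist_force: [0.0, -0.1, 0.4]
finger_gap: 0.996
grasp_force: 0.0
[0.43966467 0.07185533 0.24524765] [-3.14139205e+00 -2.48321499e-04  1.57195313e+00] [-0.25  0.1   0.03  2.05 -0.    0.99 -0.22]
```

View pics/w2.png

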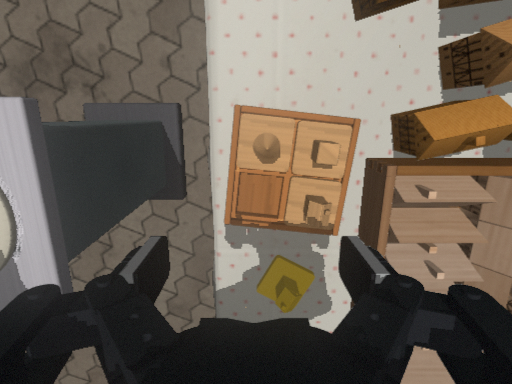

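The wrist view has the tray corners at about (236,105), (359,119), (337,234) and (226,226). The tower is at (266,148), the block at (326,152), the house at (318,208), the open bay at (259,195) and the yellow lid at (286,282). +x points right and +y points up.

Run:
```python
from h import *
c=ctrl.camera("wrist");im=c["image"]
hsv=cv2.cvtColor(im,cv2.COLOR_BGR2HSV)
m=((hsv[...,1]>75)&(hsv[...,0]<25)).astype(np.uint8)*255;m[:95]=0;m[245:]=0;m[:,:215]=0;m[:,362:]=0
m=cv2.morphologyEx(m,cv2.MORPH_CLOSE,np.ones((7,7)));m=cv2.morphologyEx(m,cv2.MORPH_OPEN,np.ones((5,5)))
k=max(cv2.findContours(m,0,2)[0],key=cv2.contourArea);h=cv2.convexHull(k)
q=cv2.approxPolyDP(h,8,True)[:,0];print(q.tolist())
w=np.array([ray(c,p,.028) for p in q]);print(w.round(4),w.mean(0))
v=cv2.resize(im[95:325,205:375],None,fx=3.4,fy=2.6*1.307,interpolation=cv2.INTER_CUBIC)[:600]
v=cv2.resize(im[95:245,215:370],(775,600)[::1] if 0 else (620,600),interpolation=cv2.INTER_CUBIC)
for p in q: cv2.circle(v,(int((p[0]-215)*4),int((p[1]-95)*4)),4,(0,255,0),1)
cv2.imwrite("pics/w3.png",v)
```

```text
[[235, 105], [359, 119], [337, 234], [225, 223]]
[[ 0.4175  0.1485  0.028 ]
 [ 0.5623  0.1329  0.028 ]
 [ 0.5477 -0.0122  0.028 ]
 [ 0.4022  0.0029  0.028 ]] [0.48244372 0.06804678 0.028     ]
```

View pics/w3.png

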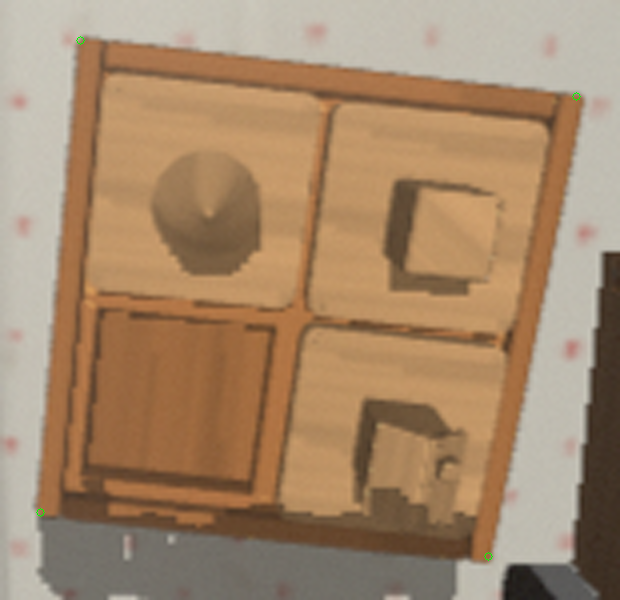

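Run:
```python
from h import *
c=ctrl.camera("wrist")
P=lambda u,v:(u/4+215-.4,v/4+95-.4)
for n,u,z in[("blocktop",[(412,182),(500,192),(490,283),(405,272)],.064),("towertip",[(209,213)],.082),("bay",[(104,308),(275,326),(251,494),(87,478)],.02),("chimneyish roof",[(430,437),(425,520)],.076)]:
    w=np.array([ray(c,P(*p),z) for p in u]);print(n,w[:,:2].round(4).tolist(),w.mean(0).round(4))
c0=np.array([.4824,.068]);a=np.radians(-6.1);Rm=np.array([[np.cos(a),-np.sin(a)],[np.sin(a),np.cos(a)]])
for t in[(.034,-.034),(.034,.034),(-.034,.034),(-.034,-.034)]:print(t,(c0+Rm@t).round(4))
```

```text
blocktop [[0.5075, 0.1114], [0.5312, 0.1088], [0.5304, 0.0842], [0.507, 0.0872]] [0.519  0.0979 0.064 ]
towertip [[0.4526, 0.1051]] [0.4526 0.1051 0.082 ]
bay [[0.4228, 0.0685], [0.4766, 0.0628], [0.4703, 0.0065], [0.4165, 0.012]] [0.4465 0.0375 0.02  ]
chimneyish roof [[0.5138, 0.0439], [0.514, 0.0197]] [0.5139 0.0318 0.076 ]
(0.034, -0.034) [0.5126 0.0306]
(0.034, 0.034) [0.5198 0.0982]
(-0.034, 0.034) [0.4522 0.1054]
(-0.034, -0.034) [0.445  0.0378]
```

```bash
python3 -m crank '[{"dx":-1.02,"dy":1.84,"dz":1,"wx":0,"wy":0,"wz":1.22,"fingers":46},{"dx":-1.02,"dy":1.84,"dz":2,"wx":0,"wy":0,"wz":1.22,"fingers":46},{"dx":-1.02,"dy":1.84,"dz":3,"wx":0,"wy":0,"wz":1.22,"fingers":46},{"dx":-1.02,"dy":1.84,"dz":3,"wx":0,"wy":0,"wz":1.22,"fingers":46},{"dx":-1.02,"dy":1.84,"dz":3.3,"wx":0,"wy":0,"wz":1.22,"fingers":46},{"dx":-1.02,"dy":1.84,"dz":3.3,"wx":0,"wy":0,"wz":1.22,"fingers":46},{"dx":-1.02,"dy":1.84,"dz":3.8,"wx":0,"wy":0,"wz":1.22,"fingers":46},{"dx":-1.02,"dy":1.84,"dz":4.3,"wx":0,"wy":0,"wz":1.22,"fingers":46},{"dx":-1.02,"dy":1.84,"dz":4.7,"wx":0,"wy":0,"wz":1.22,"fingers":46},{"dx":-1.02,"dy":1.84,"dz":4.95,"wx":0,"wy":0,"wz":1.22,"fingers":46},{"dx":-1.02,"dy":1.84,"dz":4.95,"wx":0,"wy":0,"wz":1.22,"fingers":46},{"dx":-1.02,"dy":1.84,"dz":4.95,"wx":0,"wy":0,"wz":1.22,"fingers":30},{"dx":-1.02,"dy":1.84,"dz":4.95,"wx":0,"wy":0,"wz":1.22,"fingers":30},{"dx":-1.02,"dy":1.84,"dz":4.95,"wx":0,"wy":0,"wz":1.22,"fingers":30},{"dx":-1.02,"dy":1.84,"dz":4.95,"wx":0,"wy":0,"wz":1.22,"fingers":30}]' 20
python3 - <<'E'
from h import *
c=ctrl.camera("wrist");cv2.imwrite("pics/w4.png",c["image"])
E
```

```text
time_s: 3.25
ee_pos: [0.5144, 0.0296, 0.0484]
orientation: [3.14, -0.001, 1.463]
wrist_force: [0.6, -0.1, -0.4]
finger_gap: 0.355
grasp_force: 0.0
```

View pics/w4.png

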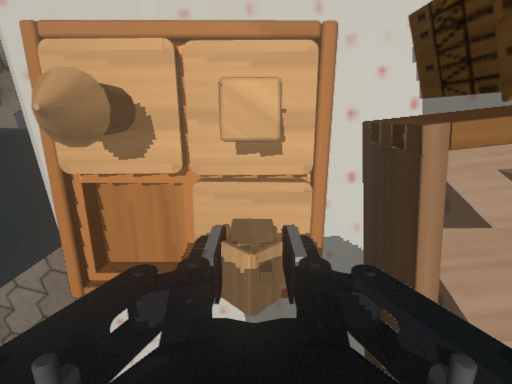

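The house knob at (252,265) stands between the fingers. The block knob is at (250,108), the tower at (75,105) and the open bay at (135,235). Next I slide the house along tool -y.

```bash
python3 -m crank '[{"dx":0,"dy":-0.15,"dz":0,"wx":0,"wy":0,"wz":0,"fingers":30},{"dx":0,"dy":-0.35,"dz":0,"wx":0,"wy":0,"wz":0,"fingers":30},{"dx":0,"dy":-0.6,"dz":0,"wx":0,"wy":0,"wz":0,"fingers":30},{"dx":0,"dy":-0.85,"dz":0,"wx":0,"wy":0,"wz":0,"fingers":30},{"dx":0,"dy":-1.1,"dz":0,"wx":0,"wy":0,"wz":0,"fingers":30},{"dx":0,"dy":-1.3,"dz":0,"wx":0,"wy":0,"wz":0,"fingers":30},{"dx":0,"dy":-1.5,"dz":0,"wx":0,"wy":0,"wz":0,"fingers":30},{"dx":0,"dy":-1.65,"dz":0,"wx":0,"wy":0,"wz":0,"fingers":30},{"dx":0,"dy":-1.75,"dz":0,"wx":0,"wy":0,"wz":0,"fingers":30},{"dx":0,"dy":-1.8,"dz":0,"wx":0,"wy":0,"wz":0,"fingers":30},{"dx":0,"dy":-1.8,"dz":0,"wx":0,"wy":0,"wz":0,"fingers":30}]'
python3 - <<'E'
from h import *
s=ctrl.sense();c=ctrl.camera("wrist");cv2.imwrite("pics/w5.png",c["image"])
a=np.radians(-6.1);Rm=np.array([[np.cos(a),-np.sin(a)],[np.sin(a),np.cos(a)]]);print(Rm.T@(s["ee_pos"][:2]-[.4824,.068]))
E
```

```text
time_s: 4.22
ee_pos: [0.4424, 0.0371, 0.0475]
orientation: [3.14, -0.0, 1.462]
wrist_force: [1.3, -0.2, 0.6]
finger_gap: 0.35
grasp_force: 1.2
[-0.03651281 -0.03500862]
```

View pics/w5.png

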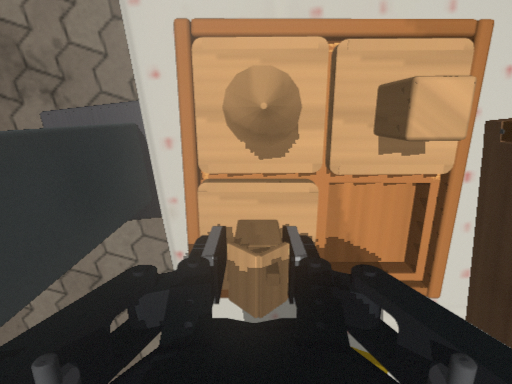

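The house lid is against the near rim in its corner, with its knob at (258,265). The bay at (370,230) is open and the tower hasn't moved. Next is the block.

```bash
python3 -m crank '[{"dx":0,"dy":0.03,"dz":0,"wx":0,"wy":0,"wz":0,"fingers":48},{"dx":0,"dy":0,"dz":0,"wx":0,"wy":0,"wz":0,"fingers":48},{"dx":0,"dy":0,"dz":-0.7,"wx":0,"wy":0,"wz":0,"fingers":48},{"dx":0,"dy":0,"dz":-1.6,"wx":0,"wy":0,"wz":0,"fingers":48},{"dx":0,"dy":0,"dz":-1.7,"wx":0,"wy":0,"wz":0,"fingers":48},{"dx":1.72,"dy":1.75,"dz":-1.7,"wx":0,"wy":0,"wz":-18,"fingers":48},{"dx":1.72,"dy":1.75,"dz":-1.7,"wx":0,"wy":0,"wz":-18,"fingers":48},{"dx":1.72,"dy":1.75,"dz":-1.7,"wx":0,"wy":0,"wz":-18,"fingers":48},{"dx":1.72,"dy":1.75,"dz":-1.7,"wx":0,"wy":0,"wz":-18,"fingers":48},{"dx":1.72,"dy":1.75,"dz":-1.7,"wx":0,"wy":0,"wz":-18,"fingers":48},{"dx":1.72,"dy":1.75,"dz":-1.7,"wx":0,"wy":0,"wz":-18,"fingers":48},{"dx":1.72,"dy":1.75,"dz":-1.7,"wx":0,"wy":0,"wz":-18,"fingers":48},{"dx":1.72,"dy":1.75,"dz":-1.7,"wx":0,"wy":0,"wz":-18,"fingers":48},{"dx":1.72,"dy":1.75,"dz":-1.7,"wx":0,"wy":0,"wz":-18,"fingers":48},{"dx":1.72,"dy":1.75,"dz":-1.7,"wx":0,"wy":0,"wz":-18,"fingers":48},{"dx":1.72,"dy":1.75,"dz":-1.7,"wx":0,"wy":0,"wz":-18,"fingers":48},{"dx":1.72,"dy":1.75,"dz":-1.7,"wx":0,"wy":0,"wz":-18,"fingers":48},{"dx":1.72,"dy":1.75,"dz":-1.7,"wx":0,"wy":0,"wz":-18,"fingers":48},{"dx":1.72,"dy":1.75,"dz":-1.7,"wx":0,"wy":0,"wz":-18,"fingers":48},{"dx":1.72,"dy":1.75,"dz":-1.7,"wx":0,"wy":0,"wz":-18,"fingers":48}]'
python3 - <<'E'
from h import *
s=ctrl.sense()
print(s["q"].round(2),s["orientation"],toolvec(np.array([.5194,.098,.047])-s["ee_pos"]).round(2))
E
```

```text
time_s: 5.93
ee_pos: [0.5182, 0.098, 0.1147]
orientation: [-3.142, -0.002, 3.031]
wrist_force: [-0.0, -0.3, 0.9]
finger_gap: 0.565
grasp_force: 0.0
[ 0.    0.44 -0.29  1.96  0.18  0.76  1.06] [-3.14154185e+00 -1.72299657e-03  3.03083998e+00] [-0.03  0.    1.69]
```

```bash
python3 -m crank '[{"dx":0,"dy":0,"dz":0.5,"wx":0,"wy":0,"wz":0,"fingers":48},{"dx":0,"dy":0,"dz":1.0,"wx":0,"wy":0,"wz":0,"fingers":48},{"dx":0,"dy":0,"dz":1.4,"wx":0,"wy":0,"wz":0,"fingers":48},{"dx":0,"dy":0,"dz":1.68,"wx":0,"wy":0,"wz":0,"fingers":48},{"dx":0,"dy":0,"dz":1.68,"wx":0,"wy":0,"wz":0,"fingers":30},{"dx":0,"dy":0,"dz":1.68,"wx":0,"wy":0,"wz":0,"fingers":30},{"dx":0,"dy":0,"dz":1.68,"wx":0,"wy":0,"wz":0,"fingers":30},{"dx":0,"dy":0,"dz":1.68,"wx":0,"wy":0,"wz":0,"fingers":30}]' && python3 -m crank '[{"dx":0,"dy":-0.15,"dz":0,"wx":0,"wy":0,"wz":0,"fingers":30},{"dx":0,"dy":-0.35,"dz":0,"wx":0,"wy":0,"wz":0,"fingers":30},{"dx":0,"dy":-0.6,"dz":0,"wx":0,"wy":0,"wz":0,"fingers":30},{"dx":0,"dy":-0.85,"dz":0,"wx":0,"wy":0,"wz":0,"fingers":30},{"dx":0,"dy":-1.1,"dz":0,"wx":0,"wy":0,"wz":0,"fingers":30},{"dx":0,"dy":-1.3,"dz":0,"wx":0,"wy":0,"wz":0,"fingers":30},{"dx":0,"dy":-1.5,"dz":0,"wx":0,"wy":0,"wz":0,"fingers":30},{"dx":0,"dy":-1.65,"dz":0,"wx":0,"wy":0,"wz":0,"fingers":30},{"dx":0,"dy":-1.75,"dz":0,"wx":0,"wy":0,"wz":0,"fingers":30},{"dx":0,"dy":-1.8,"dz":0,"wx":0,"wy":0,"wz":0,"fingers":30},{"dx":0,"dy":-1.8,"dz":0,"wx":0,"wy":0,"wz":0,"fingers":30}]'
python3 - <<'E'
from h import *
s=ctrl.sense()
a=np.radians(-6.1);Rm=np.array([[np.cos(a),-np.sin(a)],[np.sin(a),np.cos(a)]]);print(Rm.T@(s["ee_pos"][:2]-[.4824,.068]))
E
```

```text
time_s: 6.6
ee_pos: [0.5198, 0.0984, 0.0491]
orientation: [3.141, 0.002, 3.033]
wrist_force: [0.3, -0.5, 0.3]
finger_gap: 0.35
grasp_force: 0.0
time_s: 7.52
ee_pos: [0.511, 0.0264, 0.048]
orientation: [3.141, -0.0, 3.033]
wrist_force: [1.3, 0.7, 0.3]
finger_gap: 0.353
grasp_force: 0.3
[ 0.03289242 -0.03836252]
```

```bash
cat > snap.py <<'E'
import sys;from h import *
c=ctrl.camera("wrist");cv2.imwrite(f"pics/{sys.argv[1]}.png",c["image"]);np.savez(f"pics/{sys.argv[1]}.npz",**c)
E
python3 -m crank '[{"dx":0,"dy":0.05,"dz":0,"wx":0,"wy":0,"wz":0,"fingers":48},{"dx":0,"dy":0.05,"dz":0,"wx":0,"wy":0,"wz":0,"fingers":48},{"dx":0,"dy":0.05,"dz":-1,"wx":0,"wy":0,"wz":0,"fingers":48},{"dx":0,"dy":0.05,"dz":-2,"wx":0,"wy":0,"wz":0,"fingers":48},{"dx":0,"dy":0,"dz":-3,"wx":0,"wy":0,"wz":0,"fingers":48},{"dx":0,"dy":0,"dz":-4,"wx":0,"wy":0,"wz":0,"fingers":48},{"dx":0,"dy":0,"dz":-5,"wx":0,"wy":0,"wz":0,"fingers":48},{"dx":0,"dy":0,"dz":-5,"wx":0,"wy":0,"wz":0,"fingers":48}]' >/dev/null && python3 snap.py t1
python3 -m crank '[{"dx":0.81,"dy":-8.99,"dz":0,"wx":0,"wy":0,"wz":0,"fingers":48},{"dx":0.81,"dy":-8.99,"dz":0,"wx":0,"wy":0,"wz":0,"fingers":48},{"dx":0.81,"dy":-8.99,"dz":0,"wx":0,"wy":0,"wz":0,"fingers":48},{"dx":0.81,"dy":-8.99,"dz":0,"wx":0,"wy":0,"wz":0,"fingers":48},{"dx":0.81,"dy":-8.99,"dz":0,"wx":0,"wy":0,"wz":0,"fingers":48},{"dx":0.81,"dy":-8.99,"dz":0,"wx":0,"wy":0,"wz":0,"fingers":48},{"dx":0.81,"dy":-8.99,"dz":0,"wx":0,"wy":0,"wz":0,"fingers":48},{"dx":0.81,"dy":-8.99,"dz":0,"wx":0,"wy":0,"wz":0,"fingers":48},{"dx":0.81,"dy":-8.99,"dz":0,"wx":0,"wy":0,"wz":0,"fingers":48},{"dx":0.81,"dy":-8.99,"dz":0,"wx":0,"wy":0,"wz":0,"fingers":48},{"dx":0.81,"dy":-8.99,"dz":0,"wx":0,"wy":0,"wz":0,"fingers":48},{"dx":0.81,"dy":-8.99,"dz":0,"wx":0,"wy":0,"wz":0,"fingers":48},{"dx":0.81,"dy":-8.99,"dz":0,"wx":0,"wy":0,"wz":0,"fingers":48}]' && python3 snap.py f1
python3 -c "
import cv2,numpy as np
cv2.imwrite('pics/tf.png',cv2.resize(np.hstack([cv2.imread('pics/t1.png')[:300,80:480],cv2.imread('pics/f1.png')[:300,80:480]]),(800,300)))"
```

```text
time_s: 9.32
ee_pos: [0.4405, -0.3255, 0.2473]
orientation: [3.14, -0.001, 3.036]
wrist_force: [-0.7, -0.7, 0.1]
finger_gap: 0.562
grasp_force: 0.0
```

View pics/tf.png

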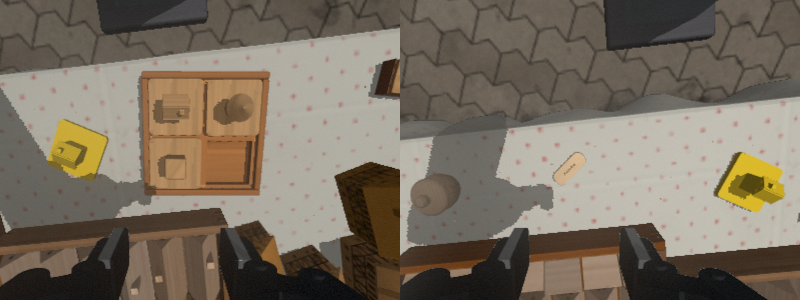

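On the left the house and block lids are in their places, at (175,107) and (173,167), and the goal bay at (227,162) is open. On the right the fob is at (569,168), which is raw pixel (249,168).

Run:
```python
from h import *
c=dict(np.load("pics/f1.npz"));hsv=cv2.cvtColor(c["image"],cv2.COLOR_BGR2HSV)
m=((hsv[...,1]>60)&(hsv[...,0]<25)).astype(np.uint8)*255
k=[k for k in cv2.findContours(m,0,cv2.CHAIN_APPROX_NONE)[0] if cv2.pointPolygonTest(cv2.convexHull(k),(249,168),False)>0]
k=max(k,key=cv2.contourArea);w=np.array([ray(c,p,.008)[:2] for p in k[:,0]])
r=cv2.minAreaRect((w*1000).astype(np.float32));print(r)
b=cv2.boxPoints(r);e=[b[1]-b[0],b[2]-b[1]];L=max(e,key=np.linalg.norm);ang=np.degrees(np.arctan2(L[1],L[0]));print("long axis deg",ang)
s=ctrl.sense();print(s["ee_pos"],np.degrees(s["orientation"][2]),toolvec(np.array([*np.array(r[0])/1000,.02])-s["ee_pos"]),s["q"].round(2))
c=dict(np.load("pics/t1.npz"));hs=[]
P=[(201+80,137),(253+80,135),(251+80,187),(203+80,189)]
w=np.array([ray(c,p,.02) for p in P]);print(w.mean(0))
a=np.radians(-6.1);Rm=np.array([[np.cos(a),-np.sin(a)],[np.sin(a),np.cos(a)]]);print(Rm@[.0335,.0335]+[.4824,.068])
for n,p,z in[("house",(175+80,105),.076),("block",(172+80,166),.064),("tower",(242+80,105),.082)]:print(n,(Rm.T@(ray(c,p,z)[:2]-[.4824,.068])).round(3))
```

```text
((440.3558044433594, -332.092041015625), (18.61078453063965, 48.375240325927734), 39.40643310546875)
long axis deg -50.593605
[ 0.44070224 -0.32552032  0.2475382 ] 173.97290965573578 [-0.01327024 -0.17031112  5.68826912] [ 0.68  0.29 -0.11  1.82  0.03  1.04  2.02]
[0.51947487 0.0954341  0.02      ]
[0.51927017 0.09775047]
house [-0.036 -0.036]
block [ 0.03  -0.039]
tower [-0.036  0.032]
```

```bash
python3 -m crank '[{"dx":-0.01,"dy":-0.17,"dz":1,"wx":0,"wy":0,"wz":8.9,"fingers":40},{"dx":-0.01,"dy":-0.17,"dz":2,"wx":0,"wy":0,"wz":8.9,"fingers":40},{"dx":-0.01,"dy":-0.17,"dz":3,"wx":0,"wy":0,"wz":8.9,"fingers":40},{"dx":-0.01,"dy":-0.17,"dz":4,"wx":0,"wy":0,"wz":8.9,"fingers":40},{"dx":-0.01,"dy":-0.17,"dz":4.5,"wx":0,"wy":0,"wz":8.9,"fingers":40},{"dx":-0.01,"dy":-0.17,"dz":4.5,"wx":0,"wy":0,"wz":8.9,"fingers":40},{"dx":-0.01,"dy":-0.17,"dz":4.5,"wx":0,"wy":0,"wz":8.9,"fingers":40},{"dx":-0.01,"dy":-0.17,"dz":5,"wx":0,"wy":0,"wz":8.9,"fingers":40},{"dx":-0.01,"dy":-0.17,"dz":5.5,"wx":0,"wy":0,"wz":8.9,"fingers":40},{"dx":-0.01,"dy":-0.17,"dz":5.79,"wx":0,"wy":0,"wz":8.9,"fingers":40},{"dx":-0.01,"dy":-0.17,"dz":5.79,"wx":0,"wy":0,"wz":8.9,"fingers":40},{"dx":-0.01,"dy":-0.17,"dz":5.79,"wx":0,"wy":0,"wz":8.9,"fingers":30},{"dx":-0.01,"dy":-0.17,"dz":5.79,"wx":0,"wy":0,"wz":8.9,"fingers":15},{"dx":-0.01,"dy":-0.17,"dz":5.79,"wx":0,"wy":0,"wz":8.9,"fingers":15},{"dx":-0.01,"dy":-0.17,"dz":5.79,"wx":0,"wy":0,"wz":8.9,"fingers":15},{"dx":-0.01,"dy":-0.17,"dz":5.79,"wx":0,"wy":0,"wz":8.9,"fingers":15},{"dx":-0.01,"dy":-0.17,"dz":5.79,"wx":0,"wy":0,"wz":8.9,"fingers":15}]' 25
```

```text
time_s: 10.78
ee_pos: [0.4406, -0.3348, 0.0176]
orientation: [3.141, 0.002, 2.257]
wrist_force: [0.5, 1.4, 6.8]
finger_gap: 0.221
grasp_force: 26.7
```

```bash
python3 -m crank '[{"dx":0,"dy":0,"dz":-0.5,"wx":0,"wy":0,"wz":0,"fingers":15},{"dx":0,"dy":0,"dz":-1.3,"wx":0,"wy":0,"wz":0,"fingers":15},{"dx":0,"dy":0,"dz":-2.3,"wx":0,"wy":0,"wz":0,"fingers":15},{"dx":0.4,"dy":0.48,"dz":-3.2,"wx":0,"wy":0,"wz":0,"fingers":15},{"dx":0.9,"dy":1.07,"dz":-3.5,"wx":0,"wy":0,"wz":0,"fingers":15},{"dx":1.5,"dy":1.78,"dz":-3.5,"wx":0,"wy":0,"wz":0,"fingers":15},{"dx":2.1,"dy":2.49,"dz":-3.5,"wx":0,"wy":0,"wz":0,"fingers":15},{"dx":2.7,"dy":3.2,"dz":-3.5,"wx":0,"wy":0,"wz":0,"fingers":15},{"dx":3.3,"dy":3.9,"dz":-3.5,"wx":0,"wy":0,"wz":0,"fingers":15},{"dx":3.9,"dy":4.62,"dz":-3.5,"wx":0,"wy":0,"wz":0,"fingers":15},{"dx":4.5,"dy":5.33,"dz":-3.5,"wx":0,"wy":0,"wz":0,"fingers":15},{"dx":5.1,"dy":6.04,"dz":-3.5,"wx":0,"wy":0,"wz":0,"fingers":15},{"dx":5.7,"dy":6.75,"dz":-3.5,"wx":0,"wy":0,"wz":0,"fingers":15},{"dx":6.3,"dy":7.46,"dz":-3.5,"wx":0,"wy":0,"wz":0,"fingers":15},{"dx":6.8,"dy":8.05,"dz":-3.5,"wx":0,"wy":0,"wz":0,"fingers":15},{"dx":7.05,"dy":8.35,"dz":-3.5,"wx":0,"wy":0,"wz":0,"fingers":15},{"dx":7.05,"dy":8.35,"dz":-3.5,"wx":0,"wy":0,"wz":0,"fingers":15},{"dx":7.05,"dy":8.35,"dz":-3.5,"wx":0,"wy":0,"wz":0,"fingers":15}]'
python3 snap.py g1
python3 - <<'E'
from h import *
s=ctrl.sense();print(s["ee_pos"],s["orientation"],toolvec(np.array([.5207,.0953,.031])-s["ee_pos"]).round(2))
E
```

```text
time_s: 12.28
ee_pos: [0.5194, 0.0965, 0.1565]
orientation: [-3.141, -0.0, 2.259]
wrist_force: [0.8, -0.7, -0.7]
finger_gap: 0.222
grasp_force: 26.0
[0.51932806 0.09476922 0.15636677] [-3.14067295e+00  2.97685246e-04  2.25691898e+00] [-0.01  0.04  3.13]
```

View pics/g1.png

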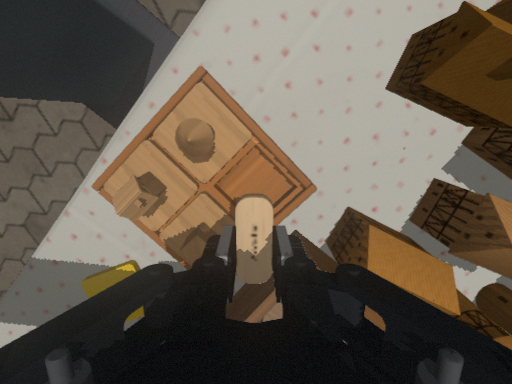

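The fob at (254,240) is held level and lined up over the open goal bay at (262,175), so I lower it.

```bash
python3 -m crank '[{"dx":0,"dy":0.03,"dz":0.8,"wx":0,"wy":0,"wz":0,"fingers":15},{"dx":0,"dy":0.03,"dz":1.6,"wx":0,"wy":0,"wz":0,"fingers":15},{"dx":0,"dy":0.03,"dz":2.3,"wx":0,"wy":0,"wz":0,"fingers":15},{"dx":0,"dy":0.03,"dz":2.7,"wx":0,"wy":0,"wz":0,"fingers":15},{"dx":0,"dy":0.03,"dz":2.9,"wx":0,"wy":0,"wz":0,"fingers":15},{"dx":0,"dy":0.03,"dz":3.05,"wx":0,"wy":0,"wz":0,"fingers":15},{"dx":0,"dy":0.03,"dz":3.15,"wx":0,"wy":0,"wz":0,"fingers":15},{"dx":0,"dy":0.03,"dz":3.15,"wx":0,"wy":0,"wz":0,"fingers":15},{"dx":0,"dy":0.03,"dz":3.15,"wx":0,"wy":0,"wz":0,"fingers":15}]'
```

```text
time_s: 13.08
ee_pos: [0.5214, 0.0961, 0.0314]
orientation: [3.14, 0.001, 2.256]
wrist_force: [-0.0, 0.1, -0.3]
finger_gap: 0.224
grasp_force: 26.0
```

Nothing is touching. I release the fob, lift straight up, then back off for a look.

```bash
python3 -m crank '[{"dx":0,"dy":0,"dz":0,"wx":0,"wy":0,"wz":0,"fingers":24},{"dx":0,"dy":0,"dz":0,"wx":0,"wy":0,"wz":0,"fingers":26},{"dx":0,"dy":0,"dz":0,"wx":0,"wy":0,"wz":0,"fingers":26},{"dx":0,"dy":0,"dz":0,"wx":0,"wy":0,"wz":0,"fingers":26},{"dx":0,"dy":0,"dz":-0.3,"wx":0,"wy":0,"wz":0,"fingers":26},{"dx":0,"dy":0,"dz":-1,"wx":0,"wy":0,"wz":0,"fingers":26},{"dx":0,"dy":0,"dz":-2,"wx":0,"wy":0,"wz":0,"fingers":26},{"dx":0,"dy":0,"dz":-3,"wx":0,"wy":0,"wz":0,"fingers":26},{"dx":0,"dy":0,"dz":-4,"wx":0,"wy":0,"wz":0,"fingers":26},{"dx":-1,"dy":0,"dz":-5,"wx":0,"wy":0,"wz":0,"fingers":26},{"dx":-1,"dy":0,"dz":-5,"wx":0,"wy":0,"wz":0,"fingers":26},{"dx":-1,"dy":0,"dz":-5,"wx":0,"wy":0,"wz":0,"fingers":26}]'
python3 snap.py e1; python3 -c "
import cv2
cv2.imwrite('pics/e1c.png',cv2.resize(cv2.imread('pics/e1.png')[40:240,120:380],None,fx=2.9,fy=2.9,interpolation=2))"
```

```text
time_s: 14.08
ee_pos: [0.5498, 0.0627, 0.2357]
orientation: [3.134, 0.006, 2.253]
wrist_force: [0.1, -0.5, 0.5]
finger_gap: 0.305
grasp_force: 0.0
```

View pics/e1c.png

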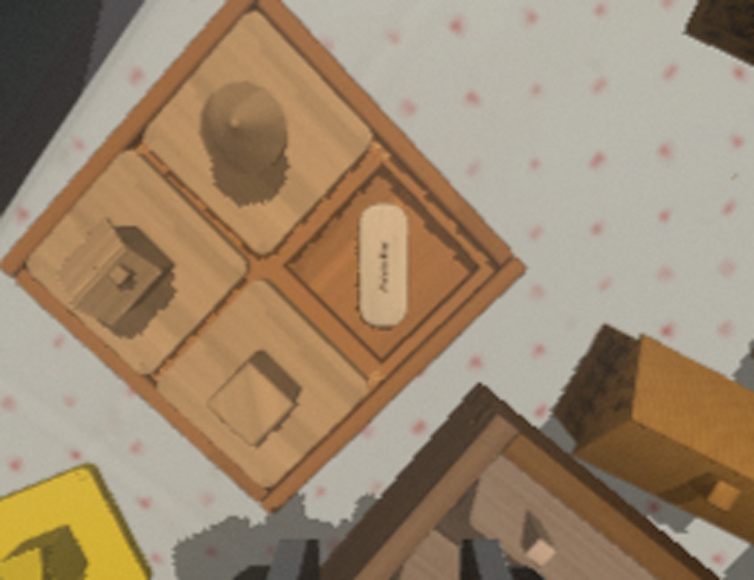

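The fob lies flat at (382,265), in the middle of the goal bay. The house (115,285) and block (255,405) lids are in their corners, and the tower hasn't moved. I hand the job in.

```bash
python3 -c "
from cell import ctrl;print(ctrl.finish_job())"
```

```text
the job is handed in; nothing more can be done
None
```

I slid the house and block lids into their new corners without touching the tower lid, laid the fob flat in the opened bay, and handed the job in at about 14 s; the hand-in returned no verdict.

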